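Uncover and hold the index plunger of a carving holder

ROBOT

A 6-joint arm with a two-finger parallel gripper is mounted at the origin on the work surface. World frame = base frame: x ahead of the robot, y to its left, z up, the work surface at z = 0. Lengths are in m, angles in degrees, forces in N, time in s.
With the tool pointing down it reaches from about 0.35 to 0.875 m from the base axis. Payload 4.2 kg.
Tool frame: the origin (TCP) lies midway between the tips of the shut fingers; the grasp point (between the pads) lies 19 mm behind it; z points along the fingers, y is the direction in which the jaws open and shut (so a half turn about z gives the same grasp; the last joint's range is limited). The gripper opens to 87 mm and grips with 3 to 60 N. Pads are 19 mm wide; open, the fingers measure 117 mm over their backs; the gripper's body (75 mm by 190 mm) begins 51 mm behind the grasp point.
Start: joints at [-49.928, 22.042, 0.453, 0, -68.411, -14.817], TCP at [0.267, -0.565, 0.223] pointing down, gripper open.
Joint ranges: [-179.83, 179.83], [-69.29, 118.12], [-61.27, 80.66], [-181.25, 117.63], [-171.15, -9.14], [-177.46, 177.46]. Speed limits (degrees/s): [159.86, 159.86, 180, 180, 180, 180].

INTERFACE

Orientations are given as a 3x3 rotation matrix whose columns are the frame's x, y, z axes.
In Python, from station import sense, capture, calibration, finish_job gives the robot as it stands.
- The arm moves only by the tool carry_out, never from a script. Its argument "commands" is one flat list of numbers, 6 for each row, row after row: the shift along the tool's x, y, z in mm, then the turn, a rotation vector about the tool's x, y, z in rad. A call has 1 to 5 rows; each row shifts and turns the pose as measured when the row begins, along the tool's axes as they then stand; what a row does not reach is not made up. A row lasts 1/8 s, in which the tool goes at most 62.5 mm and 10.7 degrees, less where a joint would pass 70% of its speed; a pose out of reach is approached as far as the arm can. A call is refused whole if a number of a shift passes 62.5 or a number of a turn 0.188, either way. A call with a gripper value outside its range is refused whole. "grip" is the finger opening in mm, from 0 to 87, set as the call begins (left out, the last holds). The fingers move at their own pace and stop on an object; the grip force is fixed at half the most. Time passes only in rows, so rows that do not move let the fingers close. It gives the time, the measured TCP pose, the force and the opening at its end, in the units of the state.
- sense(): the state, without advancing time (a new reading comes with each control period).
- capture(name): name is "scene" or "top" or "wrist"; returns the picture (420x560x3 uint8, red, green, blue); there is no depth.
- calibration(name): a dict with "fx", "fy", "cx", "cy" (pixels), "rvec" (rotation vector, rad) and "tvec" (3), from world to camera coordinates, as OpenCV has them. Camera axes: x right, y down, z forward; pixel columns grow to the right and rows downward; lengths in m; the calibration is good to about 2 mm. A picture is of the moment at which its call begins: read the wrist's pose just before it. calibration takes no time and is no camera call; for the wrist camera it gives the pose at the moment of the call.
- finish_job(): hands the job in, once; it reports no verdict.
The state is a dict: "time_s": time; "joints": joint angles; "joint_velocities": joint speeds; "effort": joint torques, N m; "tcp_pos": TCP position; "ee_rot": TCP orientation; "wrist_force": force on the tool from outside, world axes, zero at the start; "moment": the same for the moment, N m; "gripper_width": opening from 0.0 (shut) to 1.0 (fully open).
Only numpy, scipy, OpenCV 4.12 (cv2) and the standard library are available. Lean on these libraries where they do the work, as an engineer would, in place of code of your own. Each camera call takes 0.05 s, during which the arm holds its last target.

TASK

Take the loose dust lid off the indexing work holder: tip it well up by its tab with its opposite edge still resting on the rim, then lift it off and lay it flat on the bench, without dropping it. Then take the black knob under it, pull the sprung plunger straight up all the way so that its pin is clear of its hole in the disc, and finish while still holding it up there in the gripper. Leave the jar, the cork block and the brush where they are.

Things in the scene. Friction and masses are not known exactly. Their poses are not given: they have to be found in the camera images.
- holder: Fixed grey work holder. Origin on the bench under the plunger axis, +z up, +y to the centre of its steel index disc. Base plate x +-75, y -60 to 200, 18 mm high. Disc 240 mm across, centre at y 105, top 34 mm up, carrying a carved wooden scroll (x +-75, y 85 to 160, up to 105 mm high). Plunger housing: a drum round the origin, 108 mm across, 40 to 70 mm up.
- rim_center (a point): Centre of the housing's rim: on the plunger axis, 70 mm above the bench. The rim is a flat ledge, radius 44 to 54 mm, on which the lid's lower edge rests; a spigot ring of radius 44 mm stands 5 mm above the ledge inside the lid. Axes as the holder.
- lid_center (a point): Centre (half-way up) of the dust lid: a loose plain aluminium cap, closed on top, open below, 104 mm across, 48 mm high, wall 3.5 mm, 80 to 150 g. It starts on the rim with 4.5 mm sideways play round the spigot ring. +z is the lid's up; its tab points to the lid's -y, which is the holder's -y (away from the disc) within 0.4 rad.
- lid_tab (a point): Grip point of the lid's tab, 74 mm from the lid's axis, 33 mm above its lower edge. The tab is an upright fin on the lid's side, 10 mm thick (lid's x), reaching out to 89 mm from the axis (lid's -y), from 18 to 48 mm above the lower edge, level with the lid's top. Pinch it across its thickness from above. Axes as the lid.
- lid_far_edge (a point): Point on the lid's lower edge opposite the tab (52 mm from the axis, along the lid's +y): the edge on which the lid is tipped. Axes as the lid.
- plunger_knob (a point): Centre of the plunger's black knob: an upright cylinder 28 mm in diameter, 22 mm high, 90 to 112 mm above the bench when seated, on the holder's vertical plunger axis; under the lid at the start. Below it are a 14 mm neck and a 22 mm collar that ends 80 mm up; the rim's spigot ring ends 75 mm up. Rises with the knob.
- plunger (a joint): How far the plunger is pulled up, m: 0 seated (pin 12 mm deep in its hole in the disc), 0.018 at its upper stop (pin 6 mm clear above the disc). Spring: about 6 N at the start of the pull, rising to about 14 N at the stop; it snaps back when let go.
- seat_hole (a point): Mouth of the hole in the index disc in which the pin sits, on the plunger axis, 34 mm above the bench. Fixed.
- jar_mid (a point): Bystander: screw-top jar 64 mm across, about 75 mm high, standing on the bench, to the right of and beyond the holder. Point half-way up.
- block_mid (a point): Bystander: cork sanding block 75 by 45 by 30 mm lying on the bench to the left of the holder, long side along its x. Point at its centre.
- brush_mid (a point): Bystander: flat brush, lying along its x on the bench to the left of and beyond the holder. Point near the middle of its length.
- lid: The same dust lid; origin at the centre of its open lower edge, 24 mm below lid_center. Axes as lid_center. The bench to the right (world -y) of the holder is bare for about 250 mm, room to lay the lid.
Not all that is in view belongs to the job. Of the things like the lid, leave any that is red; of the rest the smaller one is meant.

How it is judged (in metres and radians):
On the way, in this order (a step that is already met when the one before it is completed fails the run):
1. the lid is tipped up by more than 0.2 rad, its edge opposite the tab still on the rim (angle between lid_center's own z axis and vertical above 0.2 rad and z of lid_far_edge in the frame of rim_center between -0.008 and 0.012 m and horizontal distance between lid_far_edge and rim_center below 0.068 m), for 0.1 s.
2. the lid lies flat on the bench, let go and at rest (height (world z) of lid_center below 0.04 m and (angle between lid_center's own z axis and vertical below 0.2 rad or angle between lid_center's own z axis and vertical above 2.94 rad) and contact force between lid and the fingers below 0.1 N and contact force between lid and holder below 0.1 N and linear speed of lid below 0.03 m/s), for 0.2 s.
At the end, for the whole second after the job is handed in: Fingers hold the plunger up by over 15.5 of its 18 mm (pin 3.5 mm clear), with over 3 N, the lid not touching it. The lid lies flat on the bench, either way up (within 0.2 rad, centre below 40 mm), at rest, touching neither fingers nor holder (all of step 2 and value of joint plunger above 0.0155 m and contact force between plunger and the fingers above 3 N and contact force between plunger and lid below 0.1 N); the arm keeps its last pose, push and grip.
It fails at once if the lid is dropped (falls faster than 0.7 m/s, out of the fingers) (linear speed of lid above 0.7 m/s and contact force between lid and the fingers below 0.05 N).
It fails at once if the jar is moved by more than 30 mm (distance of jar_mid from where it was at the start of the episode above 0.03 m).
It fails at once if the cork block is moved by more than 30 mm (distance of block_mid from where it was at the start of the episode above 0.03 m).
It fails at once if the brush is moved by more than 30 mm (distance of brush_mid from where it was at the start of the episode above 0.03 m).
It also fails if it takes over 51 s, if anything falls off the work surface, if the arm or the gripper's body presses on something with over 40 N, if the wrist force passes 120 N, or if a joint passes its speed limit or range.

## Working session

There is one attempt and no reset: what is moved stays moved. The work goes in short steps, Python scripts to look and compute and a tool call to move; the robot and the scene stay as the last step left them, time stands still between calls to the robot, and variables do not carry over. Pictures are saved under pics/ and viewed, and the job is handed in when it is done.

Besides the shell and the picture viewer there is one more tool, called after "Call:" by a JSON object that holds its "api" and its "payload", one argument or row to a line. carry_out: Moves the arm, as the interface text tells. Its arguments: {"type":"object","properties":{"commands":{"type":"array"},"grip":{"type":"number"}},"required":["commands"]}

```bash
ls; mkdir -p pics
python3 - <<'E'
from station import *
import cv2
for n in ("scene","top","wrist"):
    im=capture(n); cv2.imwrite(f"pics/{n}0.png",cv2.cvtColor(im,cv2.COLOR_RGB2BGR)); print(n,calibration(n))
print(sense())
E
```

```text
pics
scene {'fx': 423.3840130181504, 'fy': 423.3840130181504, 'cx': 278.22302500422757, 'cy': 211.779058698119, 'rvec': array([ 1.5538318 ,  2.01445289, -0.82899862]), 'tvec': array([ 0.10076017, -0.33642404,  1.50409625])}
top {'fx': 441.7428185427446, 'fy': 441.7428185427446, 'cx': 274.7626243324611, 'cy': 218.22474037118863, 'rvec': array([ 2.18463108, -2.22309186,  0.08843114]), 'tvec': array([0.0272336 , 0.54703845, 1.33396573])}
wrist {'fx': 340.2306693139999, 'fy': 340.2306693139999, 'cx': 281.6129900190569, 'cy': 212.4534399772318, 'rvec': array([-1.58325769, -2.49518171, -0.38407837]), 'tvec': array([ 0.62335639, -0.03687979,  0.39187449])}
{'time_s': 0.15, 'joints': array([-4.99272278e+01,  2.20780272e+01,  3.98879565e-01, -1.84817190e-02,
       -6.84123597e+01, -1.48154922e+01]), 'joint_velocities': array([-0.0066799 , -0.16886343,  0.29410925,  0.1139625 ,  0.10157316,
       -0.02586982]), 'effort': array([-2.26106899e-04, -3.91052520e+01,  1.87586725e+01,  4.22240630e+00,
        1.23691902e-02, -1.42544632e-04]), 'tcp_pos': array([ 0.26647949, -0.56484629,  0.22175145]), 'ee_rot': array([[-9.04451625e-01, -4.26575456e-01, -7.98617429e-04],
       [-4.26576188e-01,  9.04450526e-01,  1.41522391e-03],
       [ 1.18610169e-04,  1.62067274e-03, -9.99998680e-01]]), 'wrist_force': array([ 0.07284001, -0.02184733, -0.45756479]), 'moment': array([-0.01001597,  0.02931584, -0.02659145]), 'gripper_width': 1.000767699727009}
```

View pics/scene0.png

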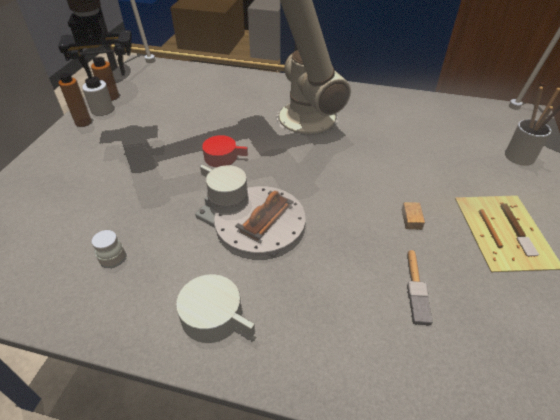

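View pics/top0.png

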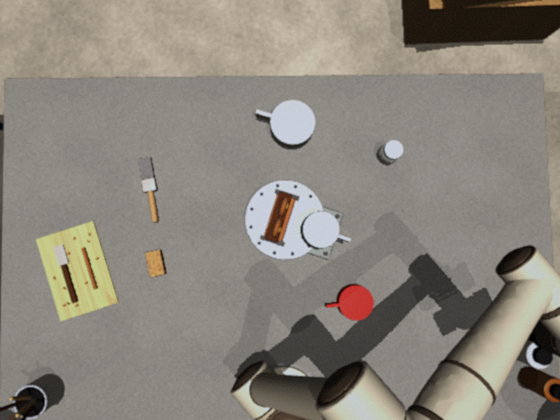

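View pics/wrist0.png

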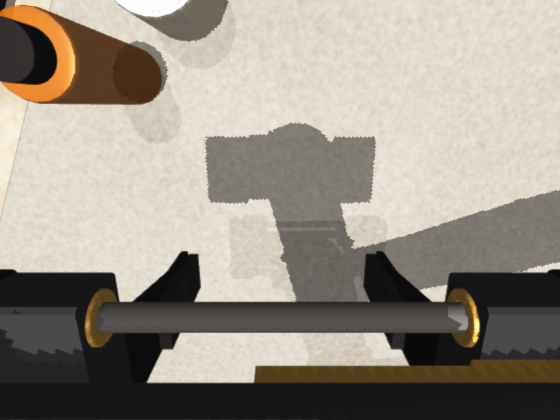

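Three lid-like things in the top picture: red at (355,302), ruled out because it is red; a larger grey one at (292,122); and a smaller grey one at (321,230) on the housing beside the disc. The smaller grey one fits. I'll confirm it in a crop.

Run:
```python
import cv2
a=cv2.imread("pics/top0.png")[170:270,235:365]; cv2.imwrite("pics/topc.png",cv2.resize(a,None,fx=6,fy=6,interpolation=cv2.INTER_CUBIC))
a=cv2.imread("pics/scene0.png")[155:255,185:315]; cv2.imwrite("pics/scenec.png",cv2.resize(a,None,fx=6,fy=6,interpolation=cv2.INTER_CUBIC))
```

```text
(no output)
```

View pics/topc.png

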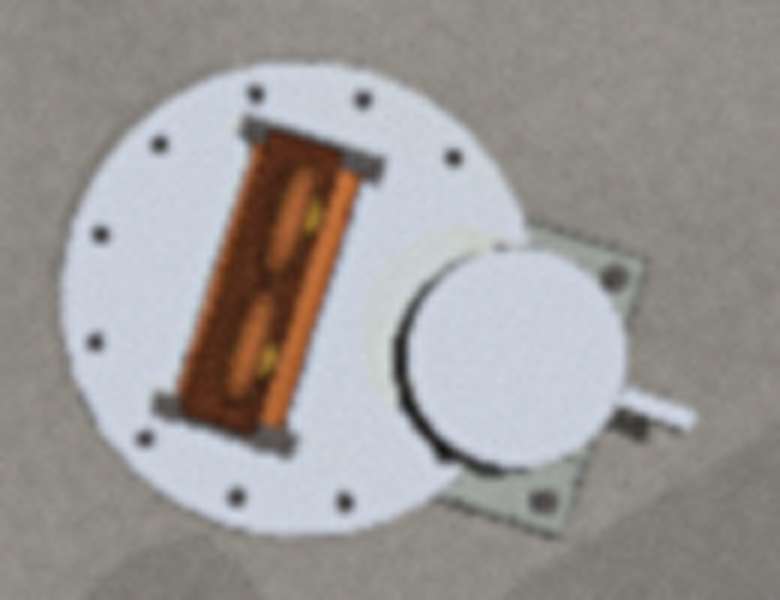

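View pics/scenec.png

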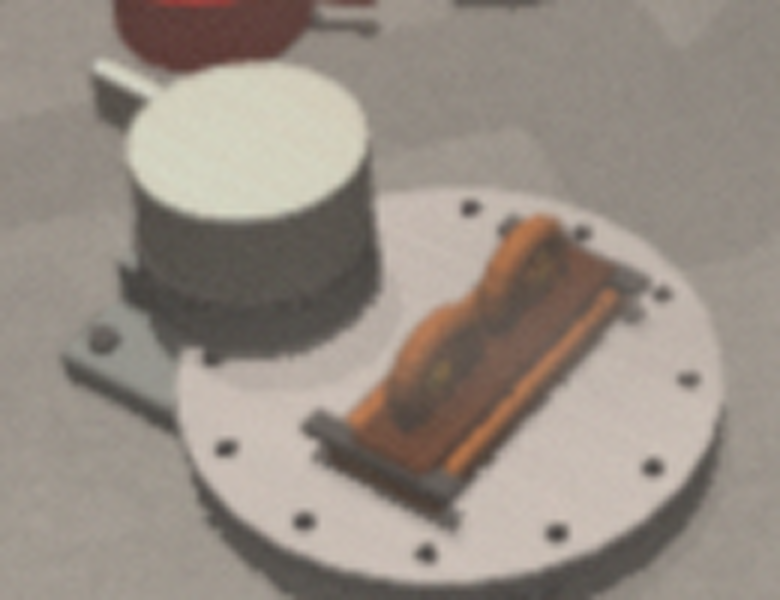

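Confirmed: the smaller grey lid sits on the housing, with its tab pointing away from the disc. In the top crop the lid centre is at (516,358), the tab runs from (628,397) to (693,418), and the disc centre is at about (298,298).

```bash
cat > h.py <<'E'
import numpy as np, cv2
from station import *
def ray(n,u,v,z,c=None):
    c=c or calibration(n); R=cv2.Rodrigues(c['rvec'])[0]; t=np.array(c['tvec'])
    o=-R.T@t; d=R.T@np.array([(u-c['cx'])/c['fx'],(v-c['cy'])/c['fy'],1]); return o+d*(z-o[2])/d[2]
def proj(n,P,c=None):
    c=c or calibration(n); P=np.atleast_2d(P).astype(float)
    return cv2.projectPoints(P,np.array(c['rvec']),np.array(c['tvec']),np.array([[c['fx'],0,c['cx']],[0,c['fy'],c['cy']],[0,0,1.]]),None)[0][:,0]
def save(n,name,crop=None,f=1):
    im=cv2.cvtColor(capture(n),cv2.COLOR_RGB2BGR)
    if crop: a,b,c,d=crop; im=im[b:d,a:c]
    cv2.imwrite('pics/'+name,cv2.resize(im,None,fx=f,fy=f,interpolation=cv2.INTER_CUBIC))
E
python3 - <<'E'
from h import *
T=lambda X,Y,z:ray('top',X/6-.417+235,Y/6-.417+170,z)
S=lambda X,Y,z:ray('scene',X/6-.417+185,Y/6-.417+155,z)
c=T(516,358,.118);l=T(405,358,.118);r=T(627,358,.118)
print('lid',c,np.linalg.norm(l-r)); 
a,b=T(628,397,.118),T(693,418,.118);print('tab',a,b,np.linalg.norm(b-c),np.degrees(np.arctan2(*(b-a)[[1,0]])),np.degrees(np.arctan2(*(b-c)[[1,0]])))
d=T(298,298,.034);print('disc',d,np.linalg.norm(T(62,298,.034)-d)); print('disc-lid',np.linalg.norm((d-c)[:2]),np.degrees(np.arctan2(*(c-d)[[1,0]])))
p,q=T(645,258,.018),T(560,535,.018);print('base edge',p,q,np.degrees(np.arctan2(*(q-p)[[1,0]]))+90,np.linalg.norm(p-q),(p+q)/2)
print('scene lid',S(248,141,.118),'tab tip',S(97,68,.118))
ds=S(452,383,.034); print('scene disc',ds)
E
```

```text
lid [ 0.50826268 -0.10869852  0.118     ] 0.10476733787957457
tab [ 0.48898694 -0.16111211  0.118     ] [ 0.47856586 -0.19155858  0.118     ] 0.0880209671676108 -108.89480997851572 -109.71753591444985
disc [ 0.54279735 -0.01039758  0.034     ] 0.11835550212310489
disc-lid 0.10419077398488134 -109.35718090481562
base edge [ 0.56110866 -0.18866328  0.018     ] [ 0.42115862 -0.14165785  0.018     ] 251.43419342977245 0.14763307141472534 [ 0.49113364 -0.16516057  0.018     ]
scene lid [ 0.51100402 -0.10881228  0.118     ] tab tip [ 0.48120714 -0.19047437  0.118     ]
scene disc [ 0.55065049 -0.0084692   0.034     ]
```

```bash
cat >> h.py <<'E'
from scipy.spatial.transform import Rotation as Ro, Slerp
def Rdown(yawdeg,pitch=0):
    "tool z down, tool y at yaw; pitch (rad) about tool y"
    a=np.radians(yawdeg); y=np.array([np.cos(a),np.sin(a),0]); z=np.array([0,0,-1.]); x=np.cross(y,z)
    return np.c_[x,y,z]@Ro.from_rotvec([0,pitch,0]).as_matrix()
def plan(P,R,maxmm=50,maxr=.17,n=None):
    s=sense(); p=np.array(s['tcp_pos']); r=np.array(s['ee_rot'])
    P=np.array(P,float); ang=Ro.from_matrix(r.T@R).magnitude()
    n=n or max(1,int(np.ceil(max(np.linalg.norm(P-p)*1e3/maxmm,ang/maxr))))
    sl=Slerp([0,1],Ro.from_matrix([r,R])); print('rows',n,'dist mm',np.linalg.norm(P-p)*1e3,'ang',ang)
    for i in range(n):
        ra=sl(i/n).as_matrix(); rb=sl((i+1)/n).as_matrix()
        print(np.round(ra.T@(P-p)/n*1e3,1).tolist(),np.round(Ro.from_matrix(ra.T@rb).as_rotvec(),3).tolist())
def st():
    s=sense(); print(s['time_s'],np.round(s['tcp_pos'],4),'F',np.round(s['wrist_force'],2),'w',round(s['gripper_width'],3),'j',np.round(s['joints'],1)); print(np.round(s['ee_rot'],3).tolist())
E
python3 - <<'E'
from h import *
plan([.4843,-.1788,.20],Rdown(160.5),55)
E
```

```text
rows 9 dist mm 443.7912123361532 ang 0.7897549288870491
[-40.2, 28.5, 2.5] [0.0, 0.0, -0.088]
[-42.5, 24.8, 2.5] [0.0, 0.0, -0.088]
[-44.5, 21.0, 2.4] [0.0, 0.0, -0.088]
[-46.2, 17.0, 2.4] [0.0, 0.0, -0.088]
[-47.5, 12.9, 2.4] [0.0, 0.0, -0.088]
[-48.5, 8.7, 2.4] [0.0, 0.0, -0.088]
[-49.1, 4.4, 2.4] [0.0, 0.0, -0.088]
[-49.3, 0.1, 2.4] [0.0, 0.0, -0.088]
[-49.1, -4.2, 2.4] [0.0, 0.0, -0.088]
```

Call:
{"api": "carry_out", "payload": {
  "commands": [-40, 28, 2.5, 0, 0, -0.088, -42.5, 25, 2.5, 0, 0, -0.088, -44.5, 21, 2.5, 0, 0, -0.088, -46, 17, 2.5, 0, 0, -0.088, -47.5, 13, 2.5, 0, 0, -0.088],
  "grip": 50
}}

```text
time_s: 0.78
tcp_pos: [0.3874, -0.3465, 0.2065]
ee_rot: [[-0.631, -0.776, -0.003], [-0.776, 0.631, 0.004], [-0.001, 0.005, -1.0]]
wrist_force: [1.1, -0.6, 0.7]
gripper_width: 0.597
```

Run:
```python
from h import *
st();plan([.4843,-.1788,.20],Rdown(160.5),55)
```

```text
0.775 [ 0.3874 -0.3465  0.2065] F [ 1.06 -0.58  0.66] w 0.597 j [-24.   12.7 -15.4  -0.1 -62.2 -15.1]
[[-0.631, -0.776, -0.003], [-0.776, 0.631, 0.004], [-0.001, 0.005, -1.0]]
rows 4 dist mm 193.84239806954523 ang 0.3425804623201459
[-47.8, 7.7, 1.7] [0.001, 0.0, -0.086]
[-48.3, 3.5, 1.7] [0.001, 0.0, -0.086]
[-48.4, -0.6, 1.7] [0.001, 0.0, -0.086]
[-48.2, -4.7, 1.6] [0.001, 0.0, -0.086]
```

Call:
{"api": "carry_out", "payload": {
  "commands": [-48, 7.7, 1.7, 0, 0, -0.086, -48, 3.5, 1.7, 0, 0, -0.086, -48, -0.6, 1.7, 0, 0, -0.086, -48, -4.7, 1.6, 0, 0, -0.086, 0, 0, 0, 0, 0, 0]
}}

```text
time_s: 1.4
tcp_pos: [0.4859, -0.1702, 0.1991]
ee_rot: [[-0.317, -0.948, -0.004], [-0.948, 0.317, 0.004], [-0.003, 0.005, -1.0]]
wrist_force: [-0.3, -0.3, -0.5]
gripper_width: 0.574
```

Run:
```python
from h import *
st();save('wrist','w1.png');c=calibration('wrist');print(proj('wrist',[[.509,-.109,.118],[.4843,-.1788,.118],[.4793,-.193,.118]]));plan([.4843,-.1788,.20],Rdown(160.5),55)
```

```text
1.4 [ 0.4859 -0.1702  0.1991] F [-0.29 -0.32 -0.45] w 0.574 j [ -1.4  12.6 -16.6  -0.3 -61.1 -17. ]
[[-0.317, -0.948, -0.004], [-0.948, 0.317, 0.004], [-0.003, 0.005, -1.0]]
[[277.07485348 296.75780852]
 [278.18477725 209.8405789 ]
 [278.40277268 190.2647239 ]]
rows 1 dist mm 7.661756619546208 ang 0.017130912654115014
[7.4, -1.6, -0.9] [0.006, 0.002, 0.016]
```

View pics/w1.png

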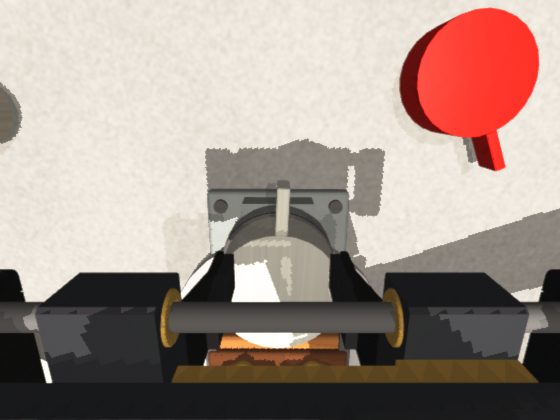

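Run:
```python
import cv2
a=cv2.imread("pics/w1.png")[165:315,205:355]; cv2.imwrite("pics/w1c.png",cv2.resize(a,None,fx=4,fy=4,interpolation=cv2.INTER_CUBIC))
```

```text
(no output)
```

View pics/w1c.png

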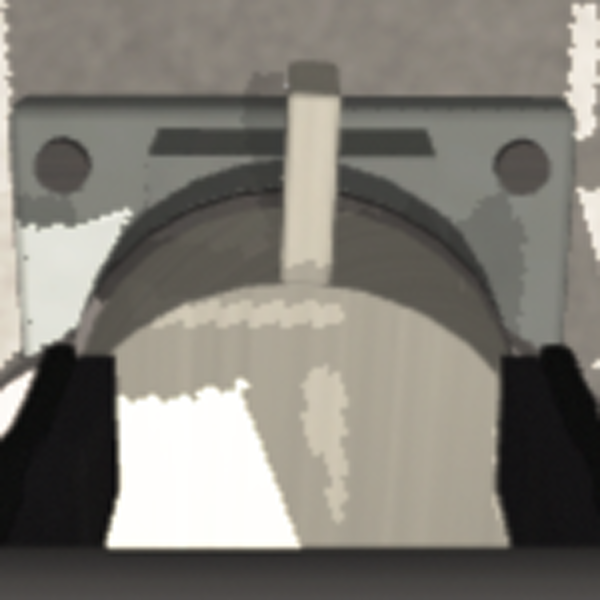

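Run:
```python
from h import *
f=lambda X,Y,z:ray('wrist',X/4+205,Y/4+165,z)
t,r=f(315,95,.118),f(306,282,.118);print(t,r,np.linalg.norm(t-r),np.degrees(np.arctan2(*(t-r)[[1,0]])))
a,b=f(14,103,.018),f(571,103,.018);print('plate',a,b,np.linalg.norm(a-b),np.degrees(np.arctan2(*(a-b)[[1,0]])))
print(proj('wrist',[sense()['tcp_pos']]), f(125,320,.118),f(485,320,.118))
```

```text
[ 0.47521534 -0.19282395  0.118     ] [ 0.48852249 -0.15849853  0.118     ] 0.03681460117527424 -111.19012876062837
plate [ 0.55631737 -0.19246551  0.018     ] [ 0.41949561 -0.14616577  0.018     ] 0.1444432770436292 -18.695541918428294
[[280.64642453 268.66840089]] [ 0.52415352 -0.16227672  0.118     ] [ 0.458234   -0.13989491  0.118     ]
```

Run:
```python
from h import *
plan([.482,-.1785,.086],Rdown(159.5),40)
```

```text
rows 3 dist mm 113.3962876514922 ang 0.03399462746506611
[2.7, 0.0, 37.7] [0.002, 0.001, 0.011]
[2.7, 0.1, 37.7] [0.002, 0.001, 0.011]
[2.7, 0.1, 37.7] [0.002, 0.001, 0.011]
```

Call:
{"api": "carry_out", "payload": {
  "commands": [5, 0, 25, 0.002, 0.001, 0.015, 3, 0, 25, 0.002, 0.001, 0.01, 2, 0, 25, 0.002, 0, 0.01, 0, 0, 0, 0, 0, 0]
}}

```text
time_s: 1.95
tcp_pos: [0.4795, -0.1839, 0.1226]
ee_rot: [[-0.358, -0.934, 0.0], [-0.934, 0.358, -0.0], [0.0, -0.0, -1.0]]
wrist_force: [0.6, -0.2, -0.0]
gripper_width: 0.574
```

Run:
```python
from h import *
plan([.482,-.1785,.086],Rdown(159.5),40);save('wrist','w2.png')
```

```text
rows 1 dist mm 37.065859720741344 ang 0.00882165037510207
[-6.0, -0.4, 36.6] [-0.0, -0.0, -0.009]
```

View pics/w2.png

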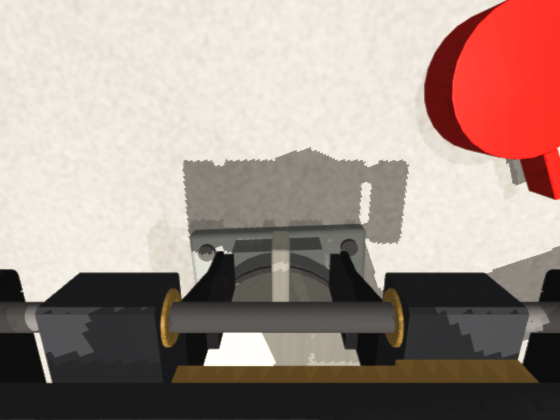

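The tab, at u≈281, is centred between the fingers and aligned with them. Going down on it.

Call:
{"api": "carry_out", "payload": {
  "commands": [-3, 0, 18, 0, 0, -0.005, -3, 0, 18, 0, 0, -0.004, 0, 0, 0, 0, 0, 0]
}}

```text
time_s: 2.38
tcp_pos: [0.4858, -0.1804, 0.0917]
ee_rot: [[-0.351, -0.936, 0.012], [-0.937, 0.351, -0.003], [-0.002, -0.012, -1.0]]
wrist_force: [0.4, -1.2, -0.5]
gripper_width: 0.576
```

Run:
```python
from h import *
st();plan([.482,-.1785,.086],Rdown(159.5),40)
```

```text
2.375 [ 0.4858 -0.1804  0.0917] F [ 0.36 -1.16 -0.54] w 0.576 j [ -2.3  19.4 -25.1   0.2 -44.9 -18.3]
[[-0.351, -0.936, 0.012], [-0.937, 0.351, -0.003], [-0.002, -0.012, -1.0]]
rows 1 dist mm 7.123473205494086 ang 0.011908732806734884
[-0.5, 4.3, 5.7] [-0.012, 0.002, -0.0]
```

Call:
{"api": "carry_out", "payload": {
  "commands": [0, 4, 5, -0.01, 0, 0, 0, 0, 0, 0, 0, 0, 0, 0, 0, 0, 0, 0]
}}

```text
time_s: 2.75
tcp_pos: [0.4837, -0.1797, 0.0895]
ee_rot: [[-0.351, -0.936, 0.007], [-0.936, 0.351, 0.0], [-0.003, -0.007, -1.0]]
wrist_force: [0.4, -0.5, -0.7]
gripper_width: 0.575
```

Run:
```python
from h import *
st();plan([.482,-.1785,.086],Rdown(159.5),40);save('wrist','w3.png')
```

```text
2.75 [ 0.4837 -0.1797  0.0895] F [ 0.37 -0.52 -0.74] w 0.575 j [ -2.4  19.5 -25.2  -0.  -44.8 -18.1]
[[-0.351, -0.936, 0.007], [-0.936, 0.351, 0.0], [-0.003, -0.007, -1.0]]
rows 1 dist mm 4.078347250775732 ang 0.007271815235233119
[-0.5, 2.1, 3.5] [-0.007, 0.003, -0.0]
```

View pics/w3.png

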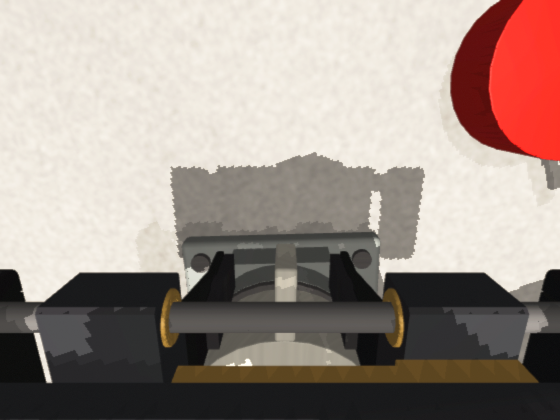

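Call:
{"api": "carry_out", "payload": {
  "commands": [0, 2.5, 3.5, -0.007, 0, 0, 0, 0, 0, 0, 0, 0]
}}

```text
time_s: 3.05
tcp_pos: [0.4812, -0.1787, 0.086]
ee_rot: [[-0.351, -0.936, 0.0], [-0.936, 0.351, 0.003], [-0.003, 0.001, -1.0]]
wrist_force: [0.0, 0.5, -0.2]
gripper_width: 0.575
```

Call:
{"api": "carry_out", "payload": {
  "commands": [0, 0, 0, 0, 0, 0, 0, 0, 0, 0, 0, 0, 0, 0, 0, 0, 0, 0, 0, 0, 0, 0, 0, 0],
  "grip": 0
}}

```text
time_s: 3.55
tcp_pos: [0.4813, -0.1787, 0.0859]
ee_rot: [[-0.35, -0.937, 0.0], [-0.937, 0.35, 0.003], [-0.003, 0.001, -1.0]]
wrist_force: [0.5, 0.8, -0.3]
gripper_width: 0.205
```

Run:
```python
from h import *
st();save('scene','s2.png',(150,120,320,260),4.5)
```

```text
3.55 [ 0.4813 -0.1787  0.0859] F [ 0.53  0.85 -0.26] w 0.205 j [ -2.3  19.8 -25.4  -0.2 -44.8 -18. ]
[[-0.35, -0.937, 0.0], [-0.937, 0.35, 0.003], [-0.003, 0.001, -1.0]]
```

View pics/s2.png

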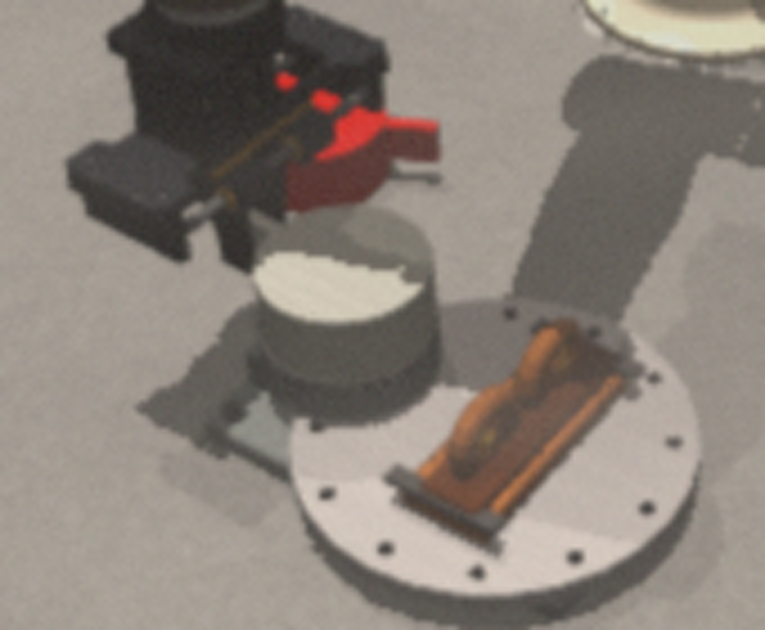

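Call:
{"api": "carry_out", "payload": {
  "commands": [0, 0, 0, 0, 0, 0, 0, 0, 0, 0, 0, 0, 0, 0, 0, 0, 0, 0]
}}

```text
time_s: 3.98
tcp_pos: [0.4813, -0.1787, 0.0859]
ee_rot: [[-0.351, -0.936, 0.0], [-0.936, 0.351, 0.003], [-0.003, 0.001, -1.0]]
wrist_force: [-0.1, -0.5, -0.1]
gripper_width: 0.118
```

Call:
{"api": "carry_out", "payload": {
  "commands": [-1.5, 0, -9.4, 0, 0.075, 0, -1.5, 0, -9.4, 0, 0.075, 0, 0, 0, 0, 0, 0, 0]
}}

```text
time_s: 4.35
tcp_pos: [0.4825, -0.1754, 0.1048]
ee_rot: [[-0.348, -0.936, -0.054], [-0.926, 0.352, -0.14], [0.15, 0.001, -0.989]]
wrist_force: [-0.2, -0.0, -0.6]
gripper_width: 0.116
```

```bash
cat >> h.py <<'E'
def piv():
    s=sense(); R=np.array(s['ee_rot']); p=np.array(s['tcp_pos']); e=p+R@np.array([-.126,0,.0159]); rc=np.array([.509,-.109,.07])
    print('tilt',np.arccos(-R[2,2]),'edge rel rim',np.round(e-rc,4),'hd',np.linalg.norm((e-rc)[:2]))
E
python3 - <<'E'
from h import *
st();piv()
E
```

```text
4.35 [ 0.4825 -0.1754  0.1048] F [-0.18 -0.02 -0.56] w 0.116 j [  2.8  18.8 -28.2  10.8 -47.1 -31.1]
[[-0.348, -0.936, -0.054], [-0.926, 0.352, -0.14], [0.15, 0.001, -0.989]]
tilt 0.150881740133931 edge rel rim [0.0164 0.0479 0.0001] hd 0.0506711280551677
```

Tilt is 0.151 rad, with the edge still on the rim. Continuing.

Call:
{"api": "carry_out", "payload": {
  "commands": [-1.5, 0, -9.4, 0, 0.075, 0, -1.5, 0, -9.4, 0, 0.075, 0, 0, 0, 0, 0, 0, 0, 0, 0, 0, 0, 0, 0]
}}

```text
time_s: 4.85
tcp_pos: [0.484, -0.1697, 0.1219]
ee_rot: [[-0.338, -0.935, -0.107], [-0.894, 0.355, -0.274], [0.294, 0.002, -0.956]]
wrist_force: [-0.1, -0.3, -0.9]
gripper_width: 0.117
```

Run:
```python
from h import *
st();piv();save('scene','s3.png',(150,120,320,260),4.5)
```

```text
4.85 [ 0.484  -0.1697  0.1219] F [-0.07 -0.25 -0.92] w 0.117 j [  7.3  18.8 -29.6  19.3 -51.6 -41.4]
[[-0.338, -0.935, -0.107], [-0.894, 0.355, -0.274], [0.294, 0.002, -0.956]]
tilt 0.29855992911787443 edge rel rim [ 0.016   0.0475 -0.0004] hd 0.05014969211287851
```

View pics/s3.png

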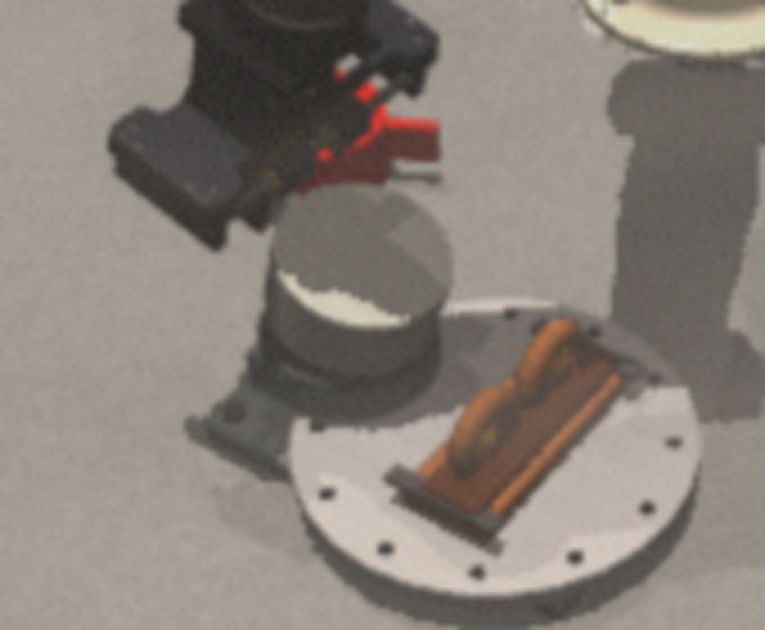

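The picture shows the lid tipped up with its far edge on the ledge. Next I lift it straight up, then level it.

Run:
```python
from h import *
R=np.array(sense()['ee_rot']);plan([.484,-.1697,.20],R,30)
```

```text
rows 3 dist mm 78.05189831216336 ang 0.0
[7.6, 0.1, -24.9] [0.0, 0.0, 0.0]
[7.6, 0.1, -24.9] [0.0, 0.0, 0.0]
[7.6, 0.1, -24.9] [0.0, 0.0, 0.0]
```

Call:
{"api": "carry_out", "payload": {
  "commands": [7.6, 0, -25, 0, 0, 0, 7.6, 0, -25, 0, 0, 0, 7.6, 0, -25, 0, 0, 0, 0, 0, 0, 0, 0, 0]
}}

```text
time_s: 5.4
tcp_pos: [0.4812, -0.1716, 0.1999]
ee_rot: [[-0.342, -0.933, -0.114], [-0.893, 0.36, -0.269], [0.292, 0.01, -0.956]]
wrist_force: [-0.0, -0.4, -1.8]
gripper_width: 0.109
```

Run:
```python
from h import *
st();plan([.45,-.30,.20],Rdown(159.5),30);save('scene','s4.png',(150,80,320,220),4.5)
```

```text
5.4 [ 0.4812 -0.1716  0.1999] F [-0.04 -0.37 -1.84] w 0.109 j [  7.2  13.9 -22.9  16.5 -63.  -37. ]
[[-0.342, -0.933, -0.114], [-0.893, 0.36, -0.269], [0.292, 0.01, -0.956]]
rows 5 dist mm 132.16914019205183 ang 0.29650745823354663
[25.1, -3.4, 7.6] [0.002, -0.059, -0.002]
[25.5, -3.4, 6.1] [0.002, -0.059, -0.002]
[25.8, -3.3, 4.6] [0.002, -0.059, -0.002]
[26.1, -3.3, 3.1] [0.002, -0.059, -0.002]
[26.2, -3.2, 1.5] [0.002, -0.059, -0.002]
```

View pics/s4.png

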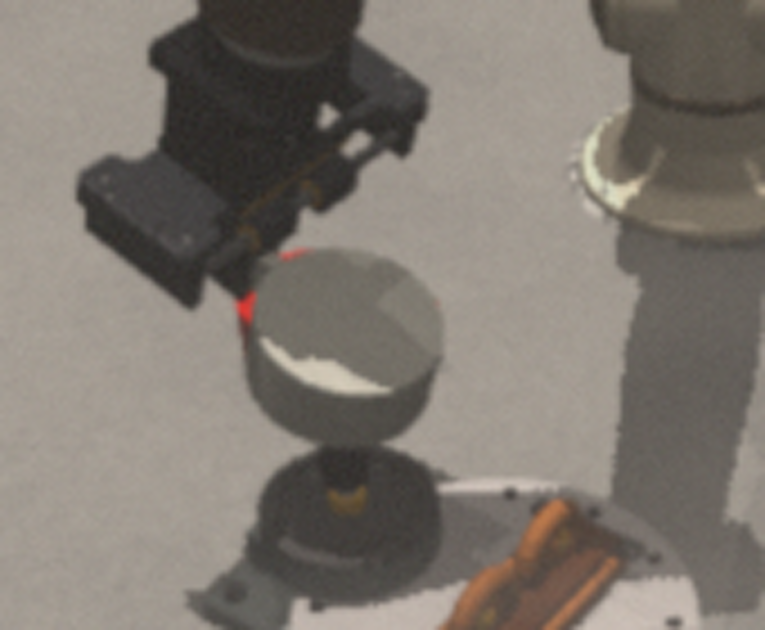

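Call:
{"api": "carry_out", "payload": {
  "commands": [5, 0, 1.5, 0, -0.06, 0, 22, -3, 6, 0, -0.06, 0, 26, -3, 5, 0, -0.06, 0, 26, -3, 3, 0, -0.06, 0, 26, -3, 1.5, 0, -0.06, 0]
}}

```text
time_s: 6.08
tcp_pos: [0.4469, -0.2756, 0.1877]
ee_rot: [[-0.359, -0.933, -0.023], [-0.933, 0.358, 0.021], [-0.012, 0.029, -1.0]]
wrist_force: [-0.0, -0.1, -1.5]
gripper_width: 0.112
```

Run:
```python
from h import *
print('red',ray('top',355,302,.05));st();plan([.44,-.41,.11],Rdown(159.5),30)
```

```text
red [ 0.29348306 -0.21419881  0.05      ]
6.075 [ 0.4469 -0.2756  0.1877] F [-0.03 -0.12 -1.51] w 0.112 j [-14.5  14.9 -14.9  -1.  -61.7  -6.1]
[[-0.359, -0.933, -0.023], [-0.933, 0.358, 0.021], [-0.012, 0.029, -1.0]]
rows 6 dist mm 155.42509748802865 ang 0.03238734225275416
[21.5, -7.3, 12.5] [0.005, 0.002, -0.001]
[21.5, -7.2, 12.6] [0.005, 0.002, -0.001]
[21.4, -7.1, 12.7] [0.005, 0.002, -0.001]
[21.4, -7.1, 12.7] [0.005, 0.002, -0.001]
[21.4, -7.0, 12.8] [0.005, 0.002, -0.001]
[21.4, -6.9, 12.9] [0.005, 0.002, -0.001]
```

Call:
{"api": "carry_out", "payload": {
  "commands": [30, -10, 5, 0.007, 0, 0, 30, -10, 5, 0.007, 0, 0, 30, -10, 15, 0.007, 0, 0, 30, -8, 20, 0.007, 0, 0, 0, 0, 0, 0, 0, 0]
}}

```text
time_s: 6.7
tcp_pos: [0.4311, -0.4049, 0.1292]
ee_rot: [[-0.368, -0.93, -0.007], [-0.93, 0.367, 0.022], [-0.018, 0.015, -1.0]]
wrist_force: [0.2, 0.1, -1.7]
gripper_width: 0.11
```

Run:
```python
from h import *
st();plan([.44,-.41,.04],Rdown(159.5),30);save('scene','s5.png',(80,80,280,230),3.9)
```

```text
6.7 [ 0.4311 -0.4049  0.1292] F [ 0.18  0.09 -1.68] w 0.11 j [-28.   24.  -10.4  -1.1 -56.5   7.1]
[[-0.368, -0.93, -0.007], [-0.93, 0.367, 0.022], [-0.018, 0.015, -1.0]]
rows 3 dist mm 89.76778901390898 ang 0.029667842749664962
[1.0, -3.8, 29.7] [0.005, 0.006, -0.006]
[0.9, -3.7, 29.7] [0.005, 0.006, -0.006]
[0.7, -3.5, 29.7] [0.005, 0.006, -0.006]
```

View pics/s5.png

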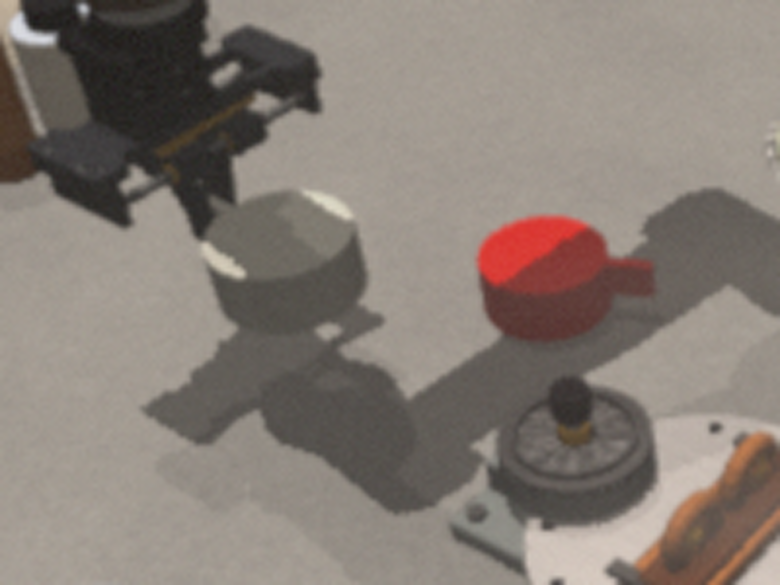

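Call:
{"api": "carry_out", "payload": {
  "commands": [1, -3, 30, 0.005, 0.006, 0, 1, -3, 30, 0.005, 0.006, 0, 0, -2, 24, 0.005, 0.006, 0, 0, 0, 0, 0, 0, 0]
}}

```text
time_s: 7.25
tcp_pos: [0.4389, -0.4058, 0.0446]
ee_rot: [[-0.365, -0.931, 0.002], [-0.931, 0.365, -0.002], [0.001, -0.003, -1.0]]
wrist_force: [0.4, -0.6, -1.4]
gripper_width: 0.114
```

Run:
```python
from h import *
st();plan([.435,-.41,.016],Rdown(159.5),30,n=3);save('scene','s6.png',(80,80,280,230),3.9)
```

```text
7.25 [ 0.4389 -0.4058  0.0446] F [ 0.41 -0.6  -1.37] w 0.114 j [-27.2  29.6 -15.9   0.  -44.4   5.8]
[[-0.365, -0.931, 0.002], [-0.931, 0.365, -0.002], [0.001, -0.003, -1.0]]
rows 3 dist mm 29.20228526243469 ang 0.01582643756868757
[1.8, 0.7, 9.5] [-0.001, -0.0, -0.005]
[1.8, 0.7, 9.5] [-0.001, -0.0, -0.005]
[1.8, 0.7, 9.5] [-0.001, -0.0, -0.005]
```

View pics/s6.png

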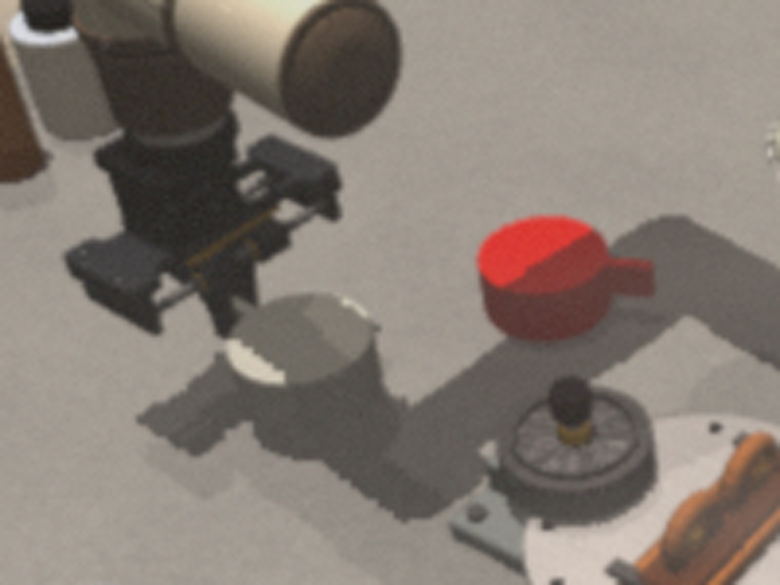

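Call:
{"api": "carry_out", "payload": {
  "commands": [0, 0, 11, 0, 0, 0, 0, 0, 10, 0, 0, 0, 0, 0, 3, 0, 0, 0, 0, 0, 0, 0, 0, 0]
}}

```text
time_s: 7.8
tcp_pos: [0.442, -0.4072, 0.0237]
ee_rot: [[-0.363, -0.932, 0.01], [-0.932, 0.363, -0.006], [0.002, -0.012, -1.0]]
wrist_force: [0.4, -0.5, -1.4]
gripper_width: 0.113
```

Call:
{"api": "carry_out", "payload": {
  "commands": [0, 2, 4, -0.01, 0, 0, 0, 1, 3, 0, 0, 0, 0, 0, 2, 0, 0, 0, 0, 0, 0, 0, 0, 0]
}}

```text
time_s: 8.3
tcp_pos: [0.4396, -0.4066, 0.0162]
ee_rot: [[-0.363, -0.932, 0.001], [-0.932, 0.363, -0.003], [0.003, -0.003, -1.0]]
wrist_force: [-0.4, 1.6, -0.1]
gripper_width: 0.11
```

Run:
```python
from h import *
st();save('scene','s7.png',(80,80,280,230),3.9)
```

```text
8.3 [ 0.4396 -0.4066  0.0162] F [-0.36  1.59 -0.15] w 0.11 j [-27.2  31.9 -17.    0.2 -40.9   5.8]
[[-0.363, -0.932, 0.001], [-0.932, 0.363, -0.003], [0.003, -0.003, -1.0]]
```

View pics/s7.png

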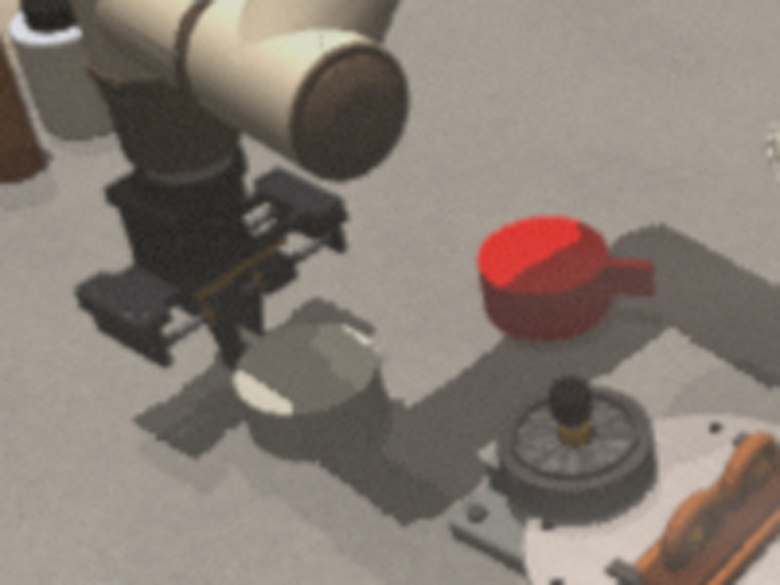

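The wrist load has dropped from -1.4 N to -0.15 N, so the lid is on the bench. Releasing it.

Call:
{"api": "carry_out", "payload": {
  "commands": [0, 0, 0, 0, 0, 0, 0, 0, 0, 0, 0, 0, 0, 0, 0, 0, 0, 0, 0, 0, 0, 0, 0, 0],
  "grip": 55
}}

```text
time_s: 8.85
tcp_pos: [0.4399, -0.407, 0.016]
ee_rot: [[-0.363, -0.932, 0.002], [-0.932, 0.363, -0.004], [0.003, -0.004, -1.0]]
wrist_force: [-0.0, -0.3, 0.2]
gripper_width: 0.478
```

Call:
{"api": "carry_out", "payload": {
  "commands": [0, 0, -10, 0, 0, 0, 0, 0, -30, 0, 0, 0, 0, 0, -50, 0, 0, 0, 0, 0, -50, 0, 0, 0, 0, 0, -30, 0, 0, 0]
}}

```text
time_s: 9.48
tcp_pos: [0.4383, -0.4058, 0.1909]
ee_rot: [[-0.363, -0.932, -0.003], [-0.932, 0.363, -0.002], [0.003, 0.002, -1.0]]
wrist_force: [-0.1, -0.5, 0.6]
gripper_width: 0.631
```

Run:
```python
from h import *
st();save('scene','s8.png',(80,80,280,230),3.9);plan([.509,-.109,.165],Rdown(159.5),50)
save('top','t8.png',(270,180,370,260),7)
```

```text
9.475 [ 0.4383 -0.4058  0.1909] F [-0.09 -0.46  0.58] w 0.631 j [-27.2  20.7  -6.4   0.2 -63.    5.8]
[[-0.363, -0.932, -0.003], [-0.932, 0.363, -0.002], [0.003, 0.002, -1.0]]
rows 7 dist mm 307.6696543924753 ang 0.01504607742405397
[-43.3, 6.3, 4.0] [-0.001, -0.001, -0.002]
[-43.3, 6.2, 4.1] [-0.001, -0.001, -0.002]
[-43.3, 6.1, 4.1] [-0.001, -0.001, -0.002]
[-43.3, 6.0, 4.2] [-0.001, -0.001, -0.002]
[-43.3, 5.9, 4.2] [-0.001, -0.001, -0.002]
[-43.4, 5.9, 4.2] [-0.001, -0.001, -0.002]
[-43.4, 5.8, 4.3] [-0.001, -0.001, -0.002]
```

View pics/s8.png

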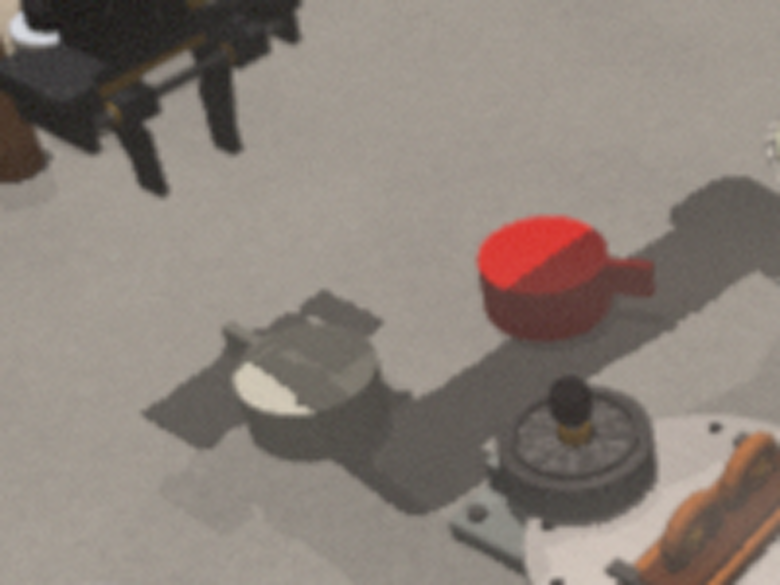

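View pics/t8.png

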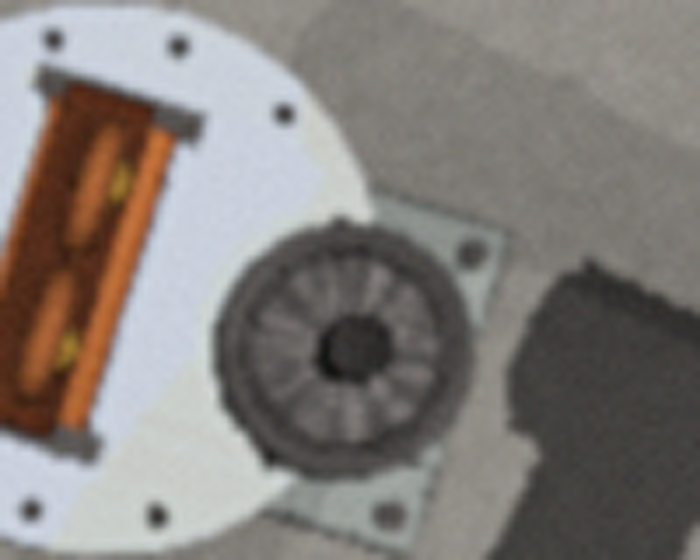

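The lid lies flat on the bench and the knob is uncovered. The knob's top is at (358,349) in the top crop and about (571,390) in the scene crop.

Run:
```python
from h import *
print(ray('top',358/7-.43+270,349/7-.43+180,.112),ray('scene',571/3.9-.37+80,390/3.9-.37+80,.112))
# ring outer (drum) center z .07
print(ray('top',344/7-.43+270,348/7-.43+180,.07))
```

```text
[ 0.50793133 -0.10982146  0.112     ] [ 0.51027638 -0.10930744  0.112     ]
[ 0.50968581 -0.10932283  0.07      ]
```

Call:
{"api": "carry_out", "payload": {
  "commands": [-43, 6, 0, 0, 0, 0, -43, 6, 0, 0, 0, 0, -43, 6, 0, 0, 0, 0, -43, 6, 0, 0, 0, 0, -43, 6, 0, 0, 0, 0]
}}

```text
time_s: 10.2
tcp_pos: [0.4893, -0.1918, 0.1913]
ee_rot: [[-0.369, -0.929, 0.002], [-0.929, 0.369, -0.005], [0.004, -0.004, -1.0]]
wrist_force: [0.8, 0.2, 0.3]
gripper_width: 0.632
```

Run:
```python
from h import *
st();plan([.509,-.1085,.15],Rdown(159.5),50)
```

```text
10.2 [ 0.4893 -0.1918  0.1913] F [0.78 0.22 0.34] w 0.632 j [ -3.5  13.8 -16.4   0.3 -59.7 -18.3]
[[-0.369, -0.929, 0.002], [-0.929, 0.369, -0.005], [0.004, -0.004, -1.0]]
rows 2 dist mm 95.06183189811959 ang 0.020939142735913227
[-42.4, 6.3, 20.5] [-0.002, -0.002, -0.01]
[-42.5, 5.8, 20.6] [-0.002, -0.002, -0.01]
```

Call:
{"api": "carry_out", "payload": {
  "commands": [-40, 6, 18, 0, 0, -0.01, -34, 5, 18, 0, 0, -0.01, -6, 1, 4, 0, 0, 0, 0, 0, 0, 0, 0, 0]
}}

```text
time_s: 10.7
tcp_pos: [0.5071, -0.1085, 0.1501]
ee_rot: [[-0.346, -0.938, 0.002], [-0.938, 0.346, -0.005], [0.004, -0.004, -1.0]]
wrist_force: [-0.6, 1.2, 0.6]
gripper_width: 0.633
```

Run:
```python
from h import *
st();plan([.5092,-.1093,.130],Rdown(159.5),50);save('wrist','w9.png')
print(proj('wrist',[[.5092,-.1093,.112]]))
```

```text
10.7 [ 0.5071 -0.1085  0.1501] F [-0.62  1.22  0.56] w 0.633 j [  6.1  15.5 -20.6   0.4 -53.7 -26.5]
[[-0.346, -0.938, 0.002], [-0.938, 0.346, -0.005], [0.004, -0.004, -1.0]]
rows 1 dist mm 20.267224462372912 ang 0.007083979171175478
[-0.0, -2.2, 20.2] [-0.004, -0.004, 0.005]
[[277.73155883 241.63377316]]
```

View pics/w9.png

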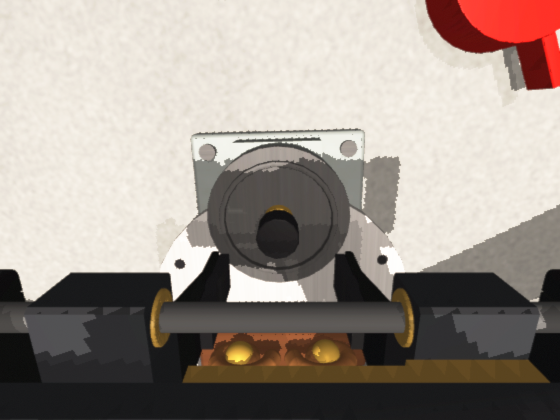

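Run:
```python
from h import *
im=cv2.imread('pics/w9.png')[190:280,220:340];cv2.imwrite('pics/w9c.png',cv2.resize(im,None,fx=6,fy=6,interpolation=cv2.INTER_CUBIC))
k=ray('wrist',278.5,236,.112);print(k, np.linalg.norm(ray('wrist',257.5,236,.112)-ray('wrist',299.5,236,.112)))
```

```text
[ 0.50740281 -0.11271978  0.112     ] 0.026547992665314643
```

View pics/w9c.png

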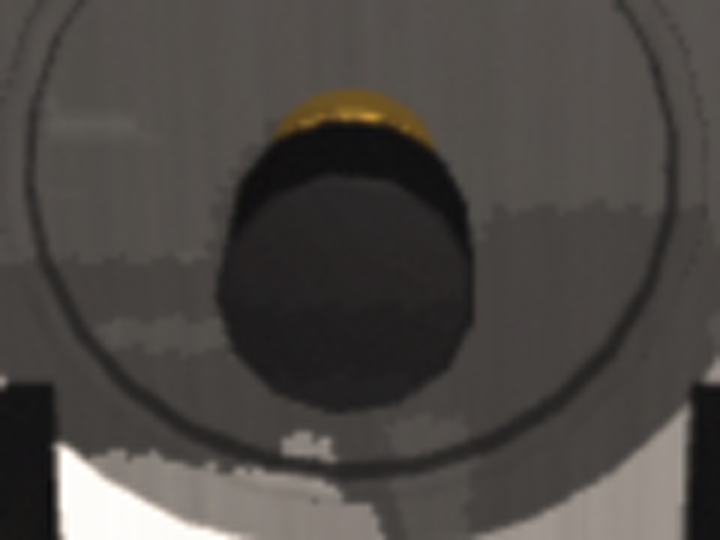

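Run:
```python
from h import *
plan([.509,-.110,.084],Rdown(159.5),17)
```

```text
rows 4 dist mm 66.33674744153329 ang 0.006695168427644436
[0.1, -0.5, 16.6] [-0.001, -0.001, 0.001]
[0.1, -0.5, 16.6] [-0.001, -0.001, 0.001]
[0.1, -0.5, 16.6] [-0.001, -0.001, 0.001]
[0.1, -0.5, 16.6] [-0.001, -0.001, 0.001]
```

Call:
{"api": "carry_out", "payload": {
  "commands": [0, -1, 20, -0.003, -0.003, 0, 0, -0.5, 20, 0, 0, 0, 0, 0, 18, 0, 0, 0, 0, 0, 0, 0, 0, 0]
}}

```text
time_s: 11.25
tcp_pos: [0.5099, -0.114, 0.0939]
ee_rot: [[-0.353, -0.936, 0.006], [-0.936, 0.353, -0.001], [-0.001, -0.006, -1.0]]
wrist_force: [0.4, 0.5, 0.3]
gripper_width: 0.628
```

Run:
```python
from h import *
st();plan([.509,-.110,.084],Rdown(159.5),17)
```

```text
11.25 [ 0.5099 -0.114   0.0939] F [0.39 0.48 0.3 ] w 0.628 j [  5.3  19.7 -24.1   0.2 -45.8 -26. ]
[[-0.353, -0.936, 0.006], [-0.936, 0.353, -0.001], [-0.001, -0.006, -1.0]]
rows 1 dist mm 10.726953823970108 ang 0.006935689191638693
[-3.5, 2.3, 9.9] [-0.006, 0.001, -0.003]
```

Call:
{"api": "carry_out", "payload": {
  "commands": [-3.5, 2, 6, -0.006, 0, 0, 0, 0, 3.5, 0, 0, 0, 0, 0, 0, 0, 0, 0]
}}

```text
time_s: 11.62
tcp_pos: [0.5106, -0.1109, 0.0861]
ee_rot: [[-0.354, -0.935, 0.005], [-0.935, 0.354, 0.001], [-0.002, -0.004, -1.0]]
wrist_force: [0.1, -0.3, -0.4]
gripper_width: 0.629
```

Run:
```python
from h import *
st();plan([.509,-.110,.084],Rdown(159.5),17)
```

```text
11.625 [ 0.5106 -0.1109  0.0861] F [ 0.11 -0.27 -0.36] w 0.629 j [  5.5  20.4 -24.4  -0.  -44.9 -26.2]
[[-0.354, -0.935, 0.005], [-0.935, 0.354, 0.001], [-0.002, -0.004, -1.0]]
rows 1 dist mm 2.800514317354765 ang 0.0060904979343738095
[-0.3, 1.8, 2.1] [-0.004, 0.002, -0.004]
```

Call:
{"api": "carry_out", "payload": {
  "commands": [-0.5, 1.5, 2, -0.004, 0.002, 0, 0, 0, 0, 0, 0, 0, 0, 0, 0, 0, 0, 0]
}}

```text
time_s: 12.0
tcp_pos: [0.5098, -0.1097, 0.0847]
ee_rot: [[-0.353, -0.935, 0.001], [-0.935, 0.353, 0.0], [-0.001, -0.001, -1.0]]
wrist_force: [-0.7, 0.1, 1.1]
gripper_width: 0.628
```

Call:
{"api": "carry_out", "payload": {
  "commands": [0, 0, 0, 0, 0, 0, 0, 0, 0, 0, 0, 0, 0, 0, 0, 0, 0, 0, 0, 0, 0, 0, 0, 0, 0, 0, 0, 0, 0, 0],
  "grip": 0
}}

```text
time_s: 12.62
tcp_pos: [0.5099, -0.1097, 0.0848]
ee_rot: [[-0.353, -0.936, 0.001], [-0.936, 0.353, 0.0], [-0.001, -0.001, -1.0]]
wrist_force: [-0.6, 0.1, 0.6]
gripper_width: 0.315
```

Run:
```python
from h import *
st();save('wrist','w10.png');save('scene','s10.png',(150,80,320,220),4.5)
```

```text
12.625 [ 0.5099 -0.1097  0.0848] F [-0.64  0.14  0.58] w 0.315 j [  5.7  20.5 -24.5  -0.  -44.9 -26.4]
[[-0.353, -0.936, 0.001], [-0.936, 0.353, 0.0], [-0.001, -0.001, -1.0]]
```

View pics/w10.png

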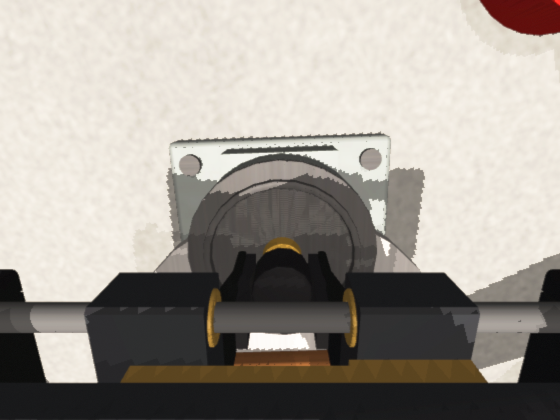

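View pics/s10.png

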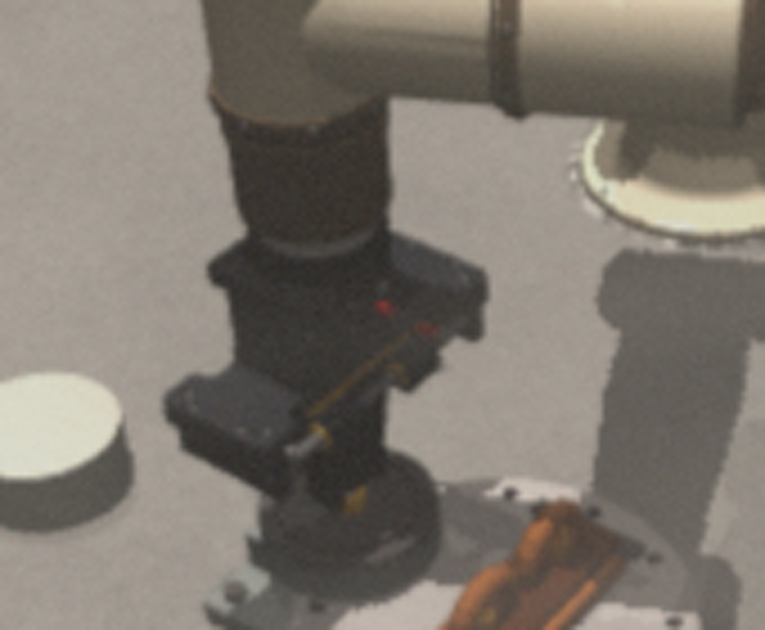

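Opening is 27.4 mm, so the fingers are on the knob (28 mm). Now pulling up in small steps.

Call:
{"api": "carry_out", "payload": {
  "commands": [0, 0, 0, 0, 0, 0, 0, 0, -4, 0, 0, 0]
}}

```text
time_s: 12.98
tcp_pos: [0.5098, -0.1096, 0.0879]
ee_rot: [[-0.354, -0.935, 0.001], [-0.935, 0.354, 0.001], [-0.001, -0.001, -1.0]]
wrist_force: [2.2, -1.4, -9.2]
gripper_width: 0.307
```

Call:
{"api": "carry_out", "payload": {
  "commands": [0, 0, -4, 0, 0, 0]
}}

```text
time_s: 13.1
tcp_pos: [0.5098, -0.1096, 0.0911]
ee_rot: [[-0.354, -0.935, 0.001], [-0.935, 0.354, 0.001], [-0.001, -0.001, -1.0]]
wrist_force: [4.6, -1.8, -9.7]
gripper_width: 0.312
```

Call:
{"api": "carry_out", "payload": {
  "commands": [0, 0, -4, 0, 0, 0]
}}

```text
time_s: 13.22
tcp_pos: [0.5098, -0.1096, 0.0945]
ee_rot: [[-0.354, -0.935, 0.001], [-0.935, 0.354, 0.001], [-0.001, -0.0, -1.0]]
wrist_force: [4.2, -2.0, -12.3]
gripper_width: 0.308
```

Call:
{"api": "carry_out", "payload": {
  "commands": [0, 0, -4, 0, 0, 0]
}}

```text
time_s: 13.35
tcp_pos: [0.5098, -0.1096, 0.098]
ee_rot: [[-0.355, -0.935, 0.001], [-0.935, 0.355, 0.001], [-0.001, -0.0, -1.0]]
wrist_force: [4.9, -2.2, -13.3]
gripper_width: 0.31
```

Call:
{"api": "carry_out", "payload": {
  "commands": [0, 0, -3, 0, 0, 0]
}}

```text
time_s: 13.48
tcp_pos: [0.5098, -0.1096, 0.1005]
ee_rot: [[-0.355, -0.935, 0.0], [-0.935, 0.355, 0.001], [-0.002, 0.0, -1.0]]
wrist_force: [5.6, -1.5, -14.5]
gripper_width: 0.308
```

Run:
```python
from h import *
st();save('scene','s11.png',(150,80,320,220),4.5)
```

```text
13.475 [ 0.5098 -0.1096  0.1005] F [  5.59  -1.46 -14.51] w 0.308 j [  5.7  19.3 -23.5  -0.1 -47.2 -26.4]
[[-0.355, -0.935, 0.0], [-0.935, 0.355, 0.001], [-0.002, 0.0, -1.0]]
```

View pics/s11.png

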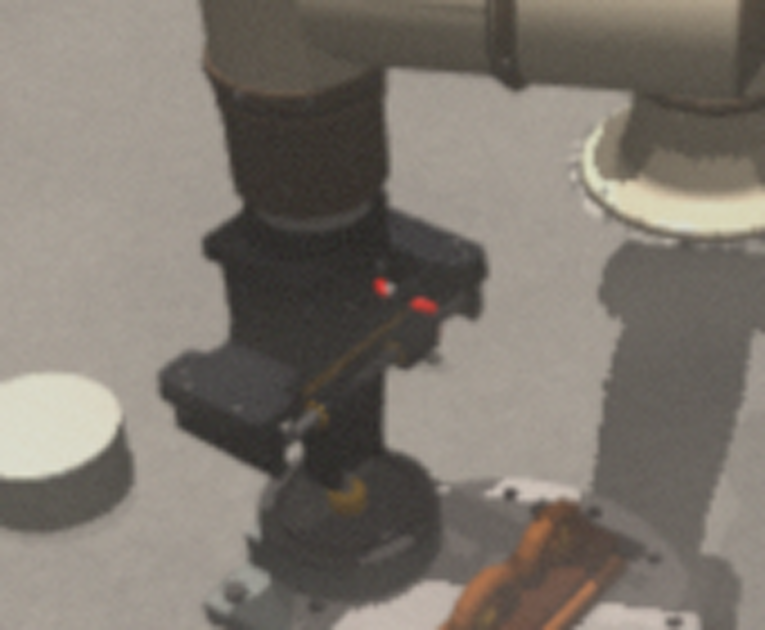

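Call:
{"api": "carry_out", "payload": {
  "commands": [0, 0, -1.5, 0, 0, 0]
}}

```text
time_s: 13.65
tcp_pos: [0.5097, -0.1096, 0.1016]
ee_rot: [[-0.355, -0.935, 0.0], [-0.935, 0.355, 0.002], [-0.002, 0.0, -1.0]]
wrist_force: [6.7, -2.2, -15.4]
gripper_width: 0.312
```

Call:
{"api": "carry_out", "payload": {
  "commands": [0, 0, -1.5, 0, 0, 0]
}}

```text
time_s: 13.78
tcp_pos: [0.5098, -0.1096, 0.1024]
ee_rot: [[-0.355, -0.935, 0.0], [-0.935, 0.355, 0.002], [-0.002, 0.0, -1.0]]
wrist_force: [5.2, -2.4, -15.2]
gripper_width: 0.31
```

Call:
{"api": "carry_out", "payload": {
  "commands": [0, 0, -1.5, 0, 0, 0]
}}

```text
time_s: 13.9
tcp_pos: [0.5097, -0.1096, 0.103]
ee_rot: [[-0.356, -0.935, 0.0], [-0.935, 0.356, 0.002], [-0.002, 0.001, -1.0]]
wrist_force: [7.1, -3.6, -19.2]
gripper_width: 0.314
```

The force jumped to 19 N at 18.2 mm of rise, so it is at the stop. Next I check the hold over time, using camera calls only so the target doesn't change.

Run:
```python
from h import *
for i in range(14):
    capture('top')
    if i%4==0: st()
save('wrist','w12.png',(180,180,380,350),4);save('scene','s12.png',(80,80,280,230),3.9)
save('top','t12.png')
st()
```

```text
13.95 [ 0.5098 -0.1096  0.1029] F [  5.24  -2.01 -15.07] w 0.313 j [  5.6  19.1 -23.3  -0.2 -47.6 -26.3]
[[-0.356, -0.935, 0.0], [-0.935, 0.356, 0.002], [-0.002, 0.0, -1.0]]
14.15 [ 0.5098 -0.1096  0.1029] F [  6.38  -2.85 -16.66] w 0.312 j [  5.6  19.2 -23.3  -0.2 -47.6 -26.4]
[[-0.356, -0.935, 0.0], [-0.935, 0.356, 0.002], [-0.002, 0.001, -1.0]]
14.35 [ 0.5098 -0.1096  0.1029] F [  6.28  -2.43 -14.73] w 0.309 j [  5.6  19.2 -23.3  -0.2 -47.6 -26.4]
[[-0.356, -0.935, 0.0], [-0.935, 0.356, 0.002], [-0.002, 0.001, -1.0]]
14.55 [ 0.5098 -0.1096  0.1029] F [  5.5   -2.89 -16.4 ] w 0.309 j [  5.6  19.2 -23.3  -0.2 -47.6 -26.4]
[[-0.356, -0.935, 0.0], [-0.935, 0.356, 0.002], [-0.002, 0.001, -1.0]]
14.75 [ 0.5097 -0.1096  0.1029] F [  5.71  -3.57 -16.77] w 0.313 j [  5.6  19.1 -23.3  -0.2 -47.6 -26.4]
[[-0.356, -0.935, 0.0], [-0.935, 0.356, 0.002], [-0.002, 0.001, -1.0]]
```

View pics/s12.png

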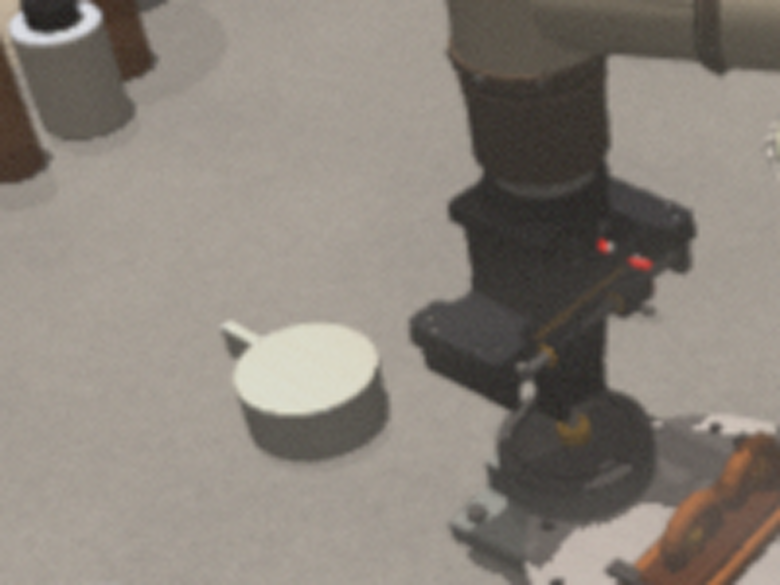

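View pics/w12.png

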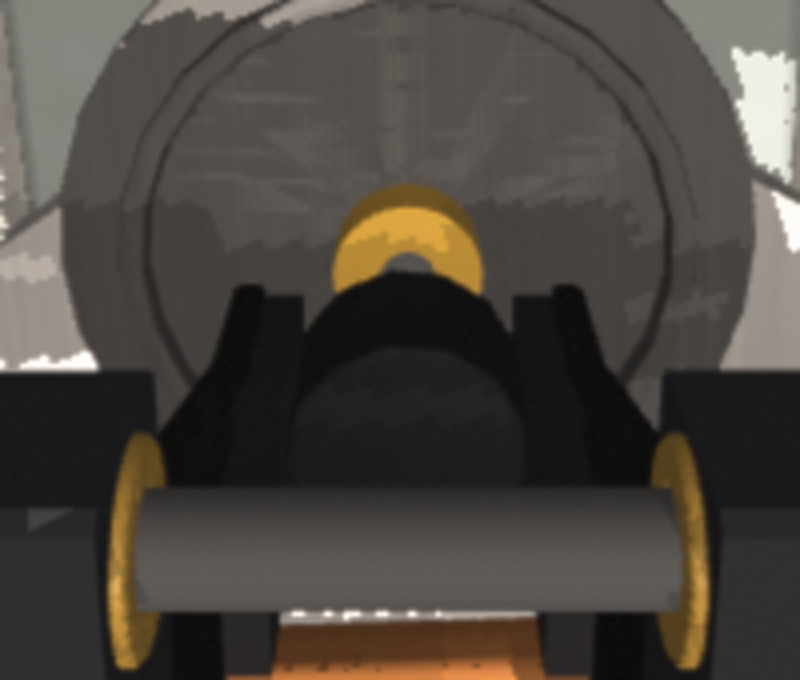

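View pics/t12.png

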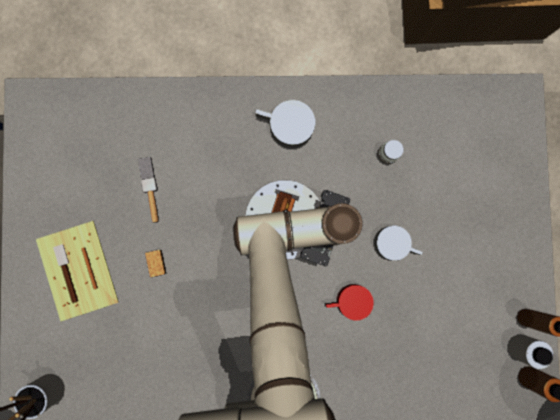

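Run:
```python
import cv2
a=cv2.imread("pics/w10.png")[180:350,180:380]; cv2.imwrite("pics/w10c.png",cv2.resize(a,None,fx=4,fy=4,interpolation=cv2.INTER_CUBIC))
```

```text
(no output)
```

View pics/w10c.png

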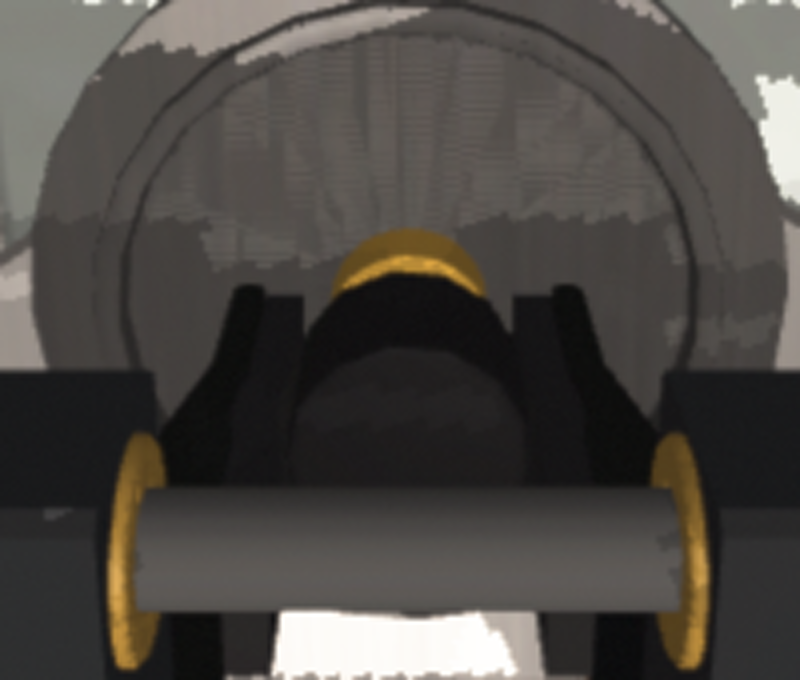

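The knob sits in the gripper exactly as before the pull: its edges are at the same crop rows (347 and 272) in both pictures, so it hasn't slipped. Handing in.

```bash
python3 -c "
from station import *
print(finish_job())"
```

```text
the job is handed in; nothing more can be done
None
```

The lid is off and lying flat on the bench, and the gripper is holding the plunger up at about its stop. I handed the job in at about 15 s of the 51 s; the hand-in gave no verdict.

- **Lid:** I gripped the smaller grey lid by its tab and tipped it 0.30 rad. Its opposite edge stayed within 1 mm of the ledge height, 50 mm from the rim's centre. I then lifted it, levelled it and set it down at about (0.466, -0.337). The last pictures show it flat, let go and clear of the holder.
- **Plunger:** I pulled the knob 18.1 mm straight up by tool travel. The pose held steady for 0.8 s, with about 15–17 N of downward pull on the wrist. The wrist pictures from before and after the pull show no slip of the knob in the fingers.
- **Sideways force:** I also measured about 6–7 N sideways at the knob, probably from gripping it about 1 mm off its axis.
- **Bystanders:** the jar, cork block and brush look unmoved in the final top picture, and I never touched the red lid or the larger one. I compared these by eye and did not measure them.

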